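# Show the gnaw ball's other flank to the inspection camera

### The job

Inspect the other flank of the washed gnaw ball: first slide the lamp fader of the inspection stand forward to the long line of its scale and leave it there, then take the steel dish by its handle, lift it clear of its pad before turning it, and above the pad give it a quarter turn anticlockwise (seen from above), so that its handle, which pointed away from the lens, stands square across the lens's line of sight. Finish while holding the dish there in the gripper, still and level, straight above its pad with the ball resting in the dish's middle at the height of the lens; do not put it down or let go. Keep the dish level and the ball in its middle all the while, do not touch the ball or bump the camera, and leave the other things where they are.

Things in the scene. Friction and masses are not known exactly. Their poses are not given: they have to be found in the camera images.
- stand: Fixed camera stand. Grey base plate, 20 mm thick, on the table, x -120 to 280 mm, y -130 to 210 mm. Origin on the table under the middle of the dish's pad; x points from pad to camera (roughly away from the robot), y to the fader panel, z up. A 24 mm column, 230 mm high, stands at x 250 mm. The black fader panel, 150 x 66 mm, top 34 mm above the table, is centred at x 0, y 165 mm.
- pad (a point): Middle of the top of the black rubber pad, 104 mm across, on which the dish stands at the start; 23 mm above the table.
- fader (a joint): Lamp fader, in m: 0 at its near end, up to 0.070; it grows as the cap slides along the stand's +x (forward, towards the camera's end). It slides with about 1.5 N of friction and stays where it is left. The long line of the scale is at 0.055; the cap starts between 0 and 0.03.
- fader_cap (a point): Middle of the grey fader cap: 14 mm along the stand's x (the way it slides), 24 mm along the stand's y, 26 mm high. Its underside is 36 mm and its top 62 mm above the table. A white line across its top marks its middle.
- long_line (a point): The long white line, 63 mm, across the whole fader panel; this point is where it meets the slot, on the panel's top. The short ticks are 10 mm apart. The fader is set when the cap's middle line lies over the long line, as seen from above.
- lens (a point): Middle of the camera's front glass (35 mm across, ring light 80 mm across), 165 mm from the pad's axis; axes as the stand's. The lens looks level along -x, over the pad. Its height is clamped and differs from time to time (105 to 155 mm above the table).
- carriage: Camera head: black camera with lens and ring light, clamped to the column. Origin above the pad's middle at the lens's height, axes as the stand's. It spans x 155 to 275 mm, 40 mm to each side (57 mm at -y, the clamp's knob), 40 mm above and below. Not to be bumped.
- dish: Shallow round steel dish, about 0.16 kg, 132 mm across, 28 mm high, with a straight bar handle along its own -x. Origin at the middle of its underside (foot 90 mm across), z up. At the start it stands on the pad, handle pointing away from the lens (the stand's -x, within about 4 degrees); the quarter turn, anticlockwise from above, brings the handle to the stand's -y.
- dish_middle (a point): Lowest point of the dish's hollow, 9 mm above its underside; the hollow rises gently from here on all sides, 3.6 mm in the first 30 mm.
- dish_handle (a point): Where to grip the handle: 115 mm from the dish's middle, 29 mm above its underside. The handle is a bar 12 mm wide and 14 mm high with flat sides, reaching from 70 to 170 mm from the dish's middle.
- ball_center (a point): Centre of the loose off-white nylon gnaw ball, 40 mm in diameter, about 0.04 kg, which rests in the hollow of the dish; its centre is then 20 mm above the hollow's lowest point.
- forceps: Steel forceps, 125 mm long, lying on the stand's base at its -y side, 9 mm high. Origin under its middle. Not part of the job.
- gnaw_block: Wooden gnaw block 55 x 22 x 22 mm on the stand's base, between the pad and the camera's end at the +y side. Origin under its middle. Not part of the job.
- water_bottle: Animal drinking bottle, 72 mm across, 190 mm high with its bent steel spout, standing on the table to the robot's right. Origin under its middle. Not part of the job.
- shelter_tube: Amber plastic shelter tube, 64 mm across, 100 mm high, standing on end to the robot's left. Origin under its middle. Not part of the job.
- bowl: Small empty steel bowl without handle, 110 mm across, 35 mm high, to the robot's left. Origin under its middle. Not part of the job.
- cage_brush: Hand brush 200 mm long lying on the table to the robot's right. Origin under its middle. Not part of the job.
- jar: Capped jar, 60 mm across, 75 mm high, standing to the robot's right. Origin under its middle. Not part of the job.
There are look-alikes about, which are no part of the job. Leave any red look-alike of the dish alone.

How it is judged:
By the outcome, as a careful person would: the job done as asked, in the order asked, and still so for the second after the job is handed in, while the arm keeps its last pose, push and grip.
It also fails if it takes over 58 s, if anything falls off the work surface, if the arm or the gripper's body presses on something with over 40 N, if the wrist force passes 120 N, or if a joint passes its speed limit or range.

### The arm

A 6-joint arm with a two-finger parallel gripper is mounted at the origin on the work surface. World frame = base frame: x ahead of the robot, y to its left, z up, the work surface at z = 0. Lengths are in m, angles in rad, forces in N, time in s.
With the tool pointing down it reaches from about 0.3 to 0.775 m from the base axis. Payload 14.6 kg.
Tool frame: the origin (TCP) lies on the centre line of the jaws, within the pads' length; the fingertips stand 25 mm ahead of it and the grasp point (between the pads) lies 6 mm ahead of it; z points along the fingers, y is the direction in which the jaws open and shut (so a half turn about z gives the same grasp; the last joint's range is limited). The gripper opens to 85 mm and grips with 20 to 120 N. Pads are 22 mm wide; open, the fingers measure 114 mm over their backs; the gripper's body (76 mm by 85 mm) begins 54 mm behind the grasp point. The pads swing forward as they close: fully open they stand 13 mm farther back than shut.
Start: joints at [1.062, 0.3, 1.521, -0, 1.321, -0.067], TCP at [0.235, 0.497, 0.256] pointing down, gripper open.
Joint ranges: [-3.03, 3.03], [-0.79, 2.21], [0.23, 2.52], [-1.04, 4.18], [0, 3.07], [-2.55, 2.55]. Speed limits (rad/s): [2.22, 2.22, 2.57, 3.14, 3.14, 3.14].

### API

Orientations are given as a unit quaternion [w, x, y, z].
In Python, from rig import * gives the robot as it stands.
- The arm moves only by the tool arm_command, never from a script. Its argument "commands" is a list of rows, each a list of 3 entries, a list of its own where there are three numbers: the shift along the world's x, y, z in m, then the turn about the world's z in rad, then the finger opening in m, from 0 to 0.0854. In form: [[[tx, ty, tz], turn, hand], ...]. A call has 1 to 10 rows; each row is the pose to reach, as a shift and turn from the pose commanded when the call began; what a row does not reach only later rows make up. A row lasts 1/10 s, in which the tool goes at most 50 mm and 8.59 degrees, less where a joint would pass 70% of its speed; a pose out of reach is approached as far as the arm can. A call with a gripper value outside its range is refused whole. The fingers move at their own pace and stop on an object; the grip force is fixed at half the most. Time passes only in rows, so rows that repeat a pose let the fingers close. It gives the time, the measured TCP pose, the force and the opening at its end, in the units of the state.
- read_state(): the state, without advancing time (a new reading comes with each control period).
- get_image(name): name is "scene" or "top" or "wrist"; returns a dict with "pixels" (384x512x3 uint8, red, green, blue), "mtx" (3x3 intrinsics, pixels), "T" (4x4, takes a point from camera to world coordinates). Camera axes: x right, y down, z forward; pixel columns grow to the right and rows downward; lengths in m; the calibration is good to about 2 mm. A picture is of the moment at which its call begins. There is no depth.
- finish_job(): hands the job in, once; it reports no verdict.
The state is a dict: "time_s": time; "qpos": joint angles; "joint_vel": joint speeds; "effort": joint torques, N m; "tcp_pos": TCP position; "eef_rot": TCP orientation; "contact_force": force on the tool from outside, world axes, zero at the start; "wrist_torque": the same for the moment, N m; "width": finger opening in m.
Only numpy, scipy, OpenCV 4.12 (cv2) and the standard library are available. Lean on these libraries where they do the work, as an engineer would, in place of code of your own. Each camera call takes 0.05 s, during which the arm holds its last target.

## Working session

There is one attempt and no reset: what is moved stays moved. The work goes in short steps, Python scripts to look and compute and a tool call to move; the robot and the scene stay as the last step left them, time stands still between calls to the robot, and variables do not carry over. Pictures are saved under pics/ and viewed, and the job is handed in when it is done.

Besides the shell and the picture viewer there is one more tool, called after "Emit:" in YAML: its name, and indented under it one key for each argument. arm_command: Moves the arm, as the interface text tells. Its arguments: {"type":"object","properties":{"commands":{"type":"array","items":{"type":"array"}}},"required":["commands"]}

```bash
ls; mkdir -p pics
python3 - <<'E'
from rig import *
import cv2,numpy as np,json
s=read_state(); print(s)
for n in ["scene","top","wrist"]:
    d=get_image(n); cv2.imwrite(f"pics/{n}0.png",d["pixels"][:,:,::-1]); np.savez(f"pics/{n}0.npz",**{k:d[k] for k in("pixels","mtx","T")})
    print(n,np.round(d["mtx"],1).tolist(),np.round(d["T"],3).tolist())
E
```

```text
pics
{'time_s': 0.0, 'qpos': array([ 1.06240691e+00,  3.00493179e-01,  1.52162299e+00,  7.77287383e-06,
        1.32068114e+00, -6.66064270e-02]), 'joint_vel': array([-0.00041089, -0.00173196,  0.00108533, -0.00024803,  0.0011194 ,
       -0.00095279]), 'effort': array([-9.94605798e-04, -5.43497050e+01, -3.61798203e+01, -1.16012634e-04,
        3.94330695e-03, -3.26564691e-05]), 'tcp_pos': array([0.2350531 , 0.49700477, 0.25569145]), 'eef_rot': array([-1.74402760e-04,  2.19100446e-01,  9.75702123e-01, -5.76538729e-04]), 'contact_force': array([ 0.12236649, -0.35033687, -0.73777672]), 'wrist_torque': array([ 0.0345539 , -0.01913754, -0.05537862]), 'width': 0.08536333600938731}
scene [[400.7, 0.0, 259.9], [0.0, 400.7, 188.6], [0.0, 0.0, 1.0]] [[-0.067, 0.833, -0.55, 1.11], [0.998, 0.062, -0.028, 0.031], [0.011, -0.55, -0.835, 1.014], [0.0, 0.0, 0.0, 1.0]]
top [[443.8, 0.0, 250.5], [0.0, 443.8, 188.6], [0.0, 0.0, 1.0]] [[-0.022, -0.985, 0.172, 0.278], [-1.0, 0.021, -0.007, 0.004], [0.004, -0.172, -0.985, 1.522], [0.0, 0.0, 0.0, 1.0]]
wrist [[273.1, 0.0, 258.4], [0.0, 273.1, 188.1], [0.0, 0.0, 1.0]] [[0.427, 0.859, 0.283, 0.161], [0.904, -0.405, -0.135, 0.531], [-0.001, 0.314, -0.949, 0.373], [0.0, 0.0, 0.0, 1.0]]
```

View pics/scene0.png

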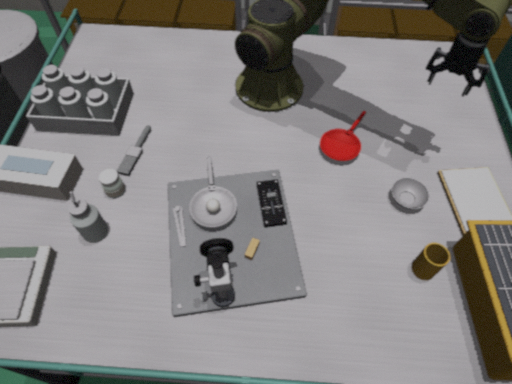

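View pics/top0.png

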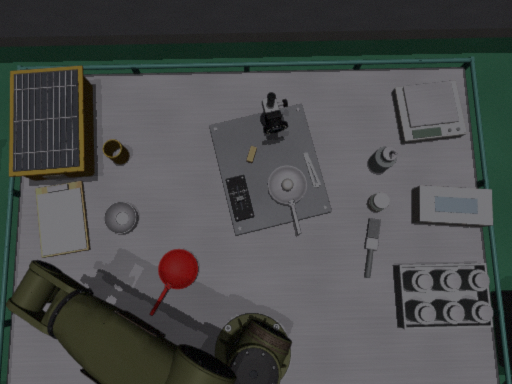

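View pics/wrist0.png

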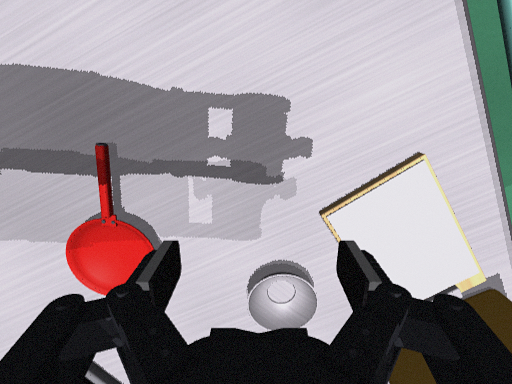

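The scene and top views show the stand ahead of the robot. In the top view the dish is at about (287,185), its handle end at (297,232), the panel at (240,198) and the lens/camera at (275,115). The red look-alike is at (178,268). I'll enlarge these.

```bash
cat > h.py <<'E'
import numpy as np,cv2
def load(n):
    d=np.load(f"pics/{n}.npz"); return d["pixels"],d["mtx"],d["T"]
def snap(n,tag):
    from rig import get_image
    d=get_image(n); np.savez(f"pics/{tag}.npz",**{k:d[k] for k in("pixels","mtx","T")}); cv2.imwrite(f"pics/{tag}.png",d["pixels"][:,:,::-1]); return d
def ray(K,T,uv):
    d=T[:3,:3]@np.array([(uv[0]-K[0,2])/K[0,0],(uv[1]-K[1,2])/K[1,1],1]); return T[:3,3],d/np.linalg.norm(d)
def atz(K,T,uv,z):
    o,d=ray(K,T,uv); return o+d*(z-o[2])/d[2]
def tri(obs): # list of (K,T,uv)
    A=np.zeros((3,3));b=np.zeros(3)
    R=[ray(*o) for o in obs]
    for o,d in R:
        P=np.eye(3)-np.outer(d,d);A+=P;b+=P@o
    x=np.linalg.solve(A,b); return x,[np.linalg.norm((np.eye(3)-np.outer(d,d))@(x-o)) for o,d in R]
def proj(K,T,p):
    c=T[:3,:3].T@(np.asarray(p)-T[:3,3]); return np.array([K[0,0]*c[0]/c[2]+K[0,2],K[1,1]*c[1]/c[2]+K[1,2]])
def crop(n,x0,y0,w,h,s,out):
    im=load(n)[0][y0:y0+h,x0:x0+w,::-1]; cv2.imwrite(f"pics/{out}.png",cv2.resize(im,None,fx=s,fy=s,interpolation=cv2.INTER_CUBIC))
E
python3 - <<'E'
from h import *
crop("top0",200,85,140,150,4,"ctop0"); crop("scene0",155,150,155,165,3.6,"cscene0")
E
```

```text
(no output)
```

View pics/ctop0.png

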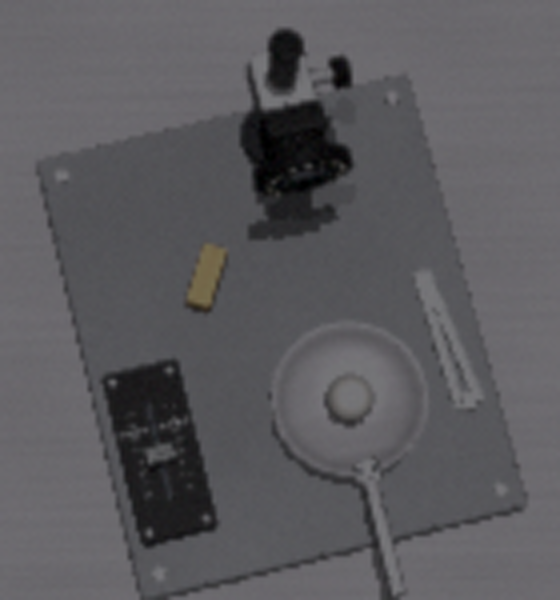

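View pics/cscene0.png

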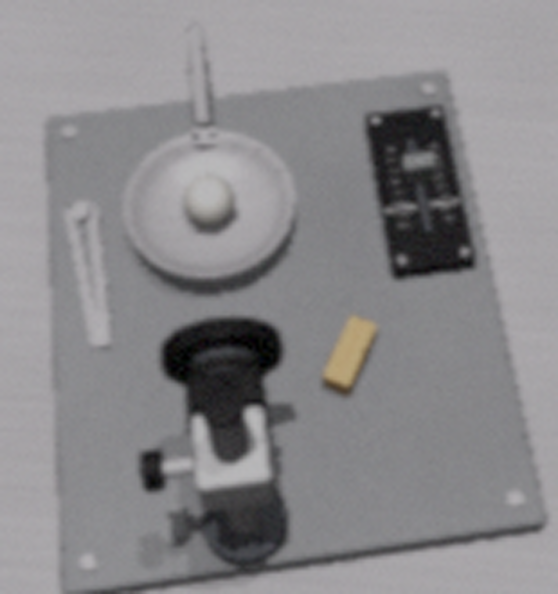

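Run:
```python
from h import *
from scipy.optimize import least_squares
P=np.array([[.28,.21],[.28,-.13],[-.12,-.13],[-.12,.21]])
t=np.array([(37,160),(410,75),(525,503),(145,598)])/4+[200,85]
s=np.array([(545,522),(62,588),(45,118),(447,70)])/3.6+[155,150]
_,Kt,Tt=load("top0");_,Ks,Ts=load("scene0")
def W(p,X):
    c,sn=np.cos(p[2]),np.sin(p[2]); return np.array([p[0]+c*X[0]-sn*X[1],p[1]+sn*X[0]+c*X[1],X[2]])
def f(p,w=3):
    r=[]
    for i in range(4):
        X=W(p,[*P[i],.02])
        if w&1:r+=list(proj(Kt,Tt,X)-t[i])
        if w&2:r+=list(proj(Ks,Ts,X)-s[i])
    return np.array(r)
for w in (1,2,3):
    q=least_squares(f,[.5,-.05,0],kwargs=dict(w=w)); print(w,q.x,np.degrees(q.x[2]),np.round(q.fun,1))
p=q.x
c,sn=np.cos(p[2]),np.sin(p[2])
def L(X): d=np.array(X)-[p[0],p[1],0]; return np.array([c*d[0]+sn*d[1],-sn*d[0]+c*d[1],d[2]])
T=lambda x,y:np.array([x,y])/4+[200,85]; S=lambda x,y:np.array([x,y])/3.6+[155,150]
for n,a,b in [("ball",T(350,399),S(209,200)),("cap",T(161,454),S(420,161)),("dishrim",T(349,398),S(210,205)),("handle_end",T(396,595),S(195,30)),("longline",T(155,427),S(424,205)),("ring",T(302,168),S(222,350))]:
    x,e=tri([(Kt,Tt,a),(Ks,Ts,b)]); print(n,np.round(x,4),np.round(L(x),4),np.round(e,4))
```

```text
1 [ 0.54391417 -0.13200304  0.21781708] 12.47999957521015 [-0.2 -0.5 -0.2 -1.   1.2  0.6 -0.9  0.7]
2 [ 0.54009689 -0.12648461  0.21593994] 12.372447441199098 [ 0.6 -0.1 -0.8  1.3  0.1 -1.3  0.1 -0.9]
3 [ 0.54160172 -0.12861821  0.21732713] 12.451927507225735 [-1.1  0.1 -0.1  0.3 -1.1 -0.3 -1.6  1.9  0.3  1.4 -0.8 -0.9 -1.9  1.3
 -0.6 -0.6]
ball [ 0.544  -0.1295  0.0535] [ 0.0022 -0.0013  0.0535] [0.0024 0.0024]
cap [0.5    0.031  0.0594] [-0.0062  0.1648  0.0594] [0.0032 0.0032]
dishrim [ 0.5457 -0.129   0.0489] [ 0.0039 -0.0012  0.0489] [0.0025 0.0025]
handle_end [ 0.379  -0.1623  0.0521] [-0.166   0.0021  0.0521] [0.0017 0.0017]
longline [0.5266 0.0362 0.0372] [0.0209 0.1641 0.0372] [0.0033 0.0033]
ring [ 0.7151 -0.0892  0.1532] [0.1779 0.0011 0.1532] [0.0018 0.0018]
```

Emit:
arm_command:
  commands:
    - [[0.01, -0.03, 0.03], -0.05, 0.085]
    - [[0.04, -0.08, 0.06], -0.15, 0.085]
    - [[0.07, -0.13, 0.09], -0.3, 0.085]
    - [[0.09, -0.18, 0.105], -0.4, 0.085]
    - [[0.11, -0.23, 0.105], -0.5, 0.085]
    - [[0.13, -0.28, 0.105], -0.6, 0.085]
    - [[0.15, -0.33, 0.105], -0.7, 0.085]
    - [[0.17, -0.38, 0.105], -0.8, 0.085]
    - [[0.19, -0.43, 0.105], -0.9, 0.085]
    - [[0.21, -0.48, 0.105], -0.912, 0.085]

```text
time_s: 1.15
tcp_pos: [0.4238, 0.0689, 0.3612]
eef_rot: [0.0, 0.628, 0.778, 0.0]
contact_force: [0.6, 0.7, -0.9]
width: 0.0852
```

Emit:
arm_command:
  commands:
    - [[0.02, -0.045, 0], 0, 0.06]
    - [[0.03, -0.08, 0], 0, 0.05]
    - [[0.039, -0.11, 0], 0, 0.04]
    - [[0.039, -0.117, 0], 0, 0.04]
    - [[0.039, -0.117, 0], 0, 0.04]
    - [[0.039, -0.117, 0], 0, 0.04]
    - [[0.039, -0.117, 0], 0, 0.04]

```text
time_s: 1.85
tcp_pos: [0.4625, -0.045, 0.3613]
eef_rot: [0.0, 0.626, 0.78, 0.0]
contact_force: [0.0, 0.7, 0.5]
width: 0.04
```

Run:
```python
from h import *
from rig import *
d=snap("wrist","w1"); s=read_state(); print(s["time_s"],s["tcp_pos"],s["eef_rot"],s["width"],d["T"].round(3).tolist())
crop("w1",0,0,512,384,1.5,"w1b")
```

```text
1.9 [ 0.46247446 -0.04506597  0.36128069] [9.75653089e-05 6.25823921e-01 7.79964357e-01 1.07702125e-04] 0.03988111371943996 [[0.976, 0.206, 0.068, 0.444], [0.217, -0.927, -0.307, 0.033], [-0.0, 0.314, -0.949, 0.478], [0.0, 0.0, 0.0, 1.0]]
```

View pics/w1b.png

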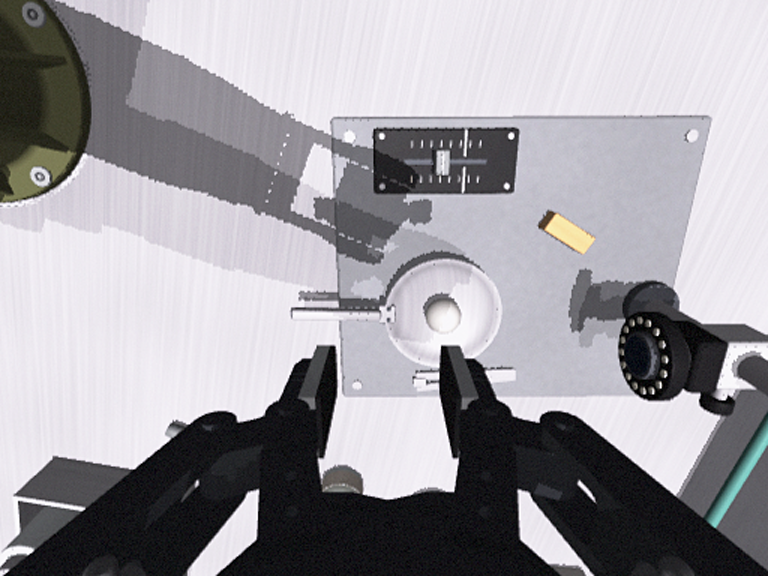

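The wrist view shows everything clearly (1.5x scale): the cap at (443,162), the long line at x≈465, the ball at (443,314), the handle from (292,313) to (395,313), and the ring face at (650,355). A second wrist position will give triangulation.

Emit:
arm_command:
  commands:
    - [[0.02, -0.03, 0], 0, 0.04]
    - [[0.05, -0.07, 0], 0, 0.04]
    - [[0.06, -0.09, -0.03], 0, 0.04]
    - [[0.06, -0.09, -0.04], 0, 0.04]
    - [[0.06, -0.09, -0.04], 0, 0.04]
    - [[0.06, -0.09, -0.04], 0, 0.04]

```text
time_s: 2.5
tcp_pos: [0.5226, -0.135, 0.3223]
eef_rot: [0.001, 0.626, 0.78, 0.0]
contact_force: [-0.6, 0.2, 0.3]
width: 0.0399
```

Run:
```python
from h import *
from rig import *
d=snap("wrist","w2"); s=read_state(); print(s["time_s"],s["tcp_pos"],d["T"].round(3).tolist())
crop("w2",0,0,512,384,1.5,"w2b")
crop("w1",180,70,190,160,4,"w1c");crop("w1",390,170,122,110,6,"w1d")
```

```text
2.55 [ 0.52266247 -0.13502593  0.3226556 ] [[0.976, 0.206, 0.069, 0.504], [0.217, -0.927, -0.307, -0.057], [0.0, 0.315, -0.949, 0.439], [0.0, 0.0, 0.0, 1.0]]
```

View pics/w2b.png

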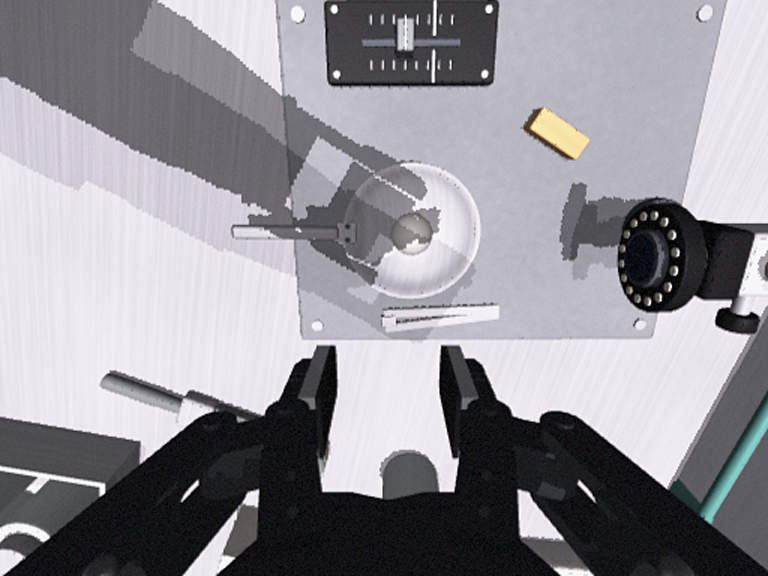

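View pics/w1c.png

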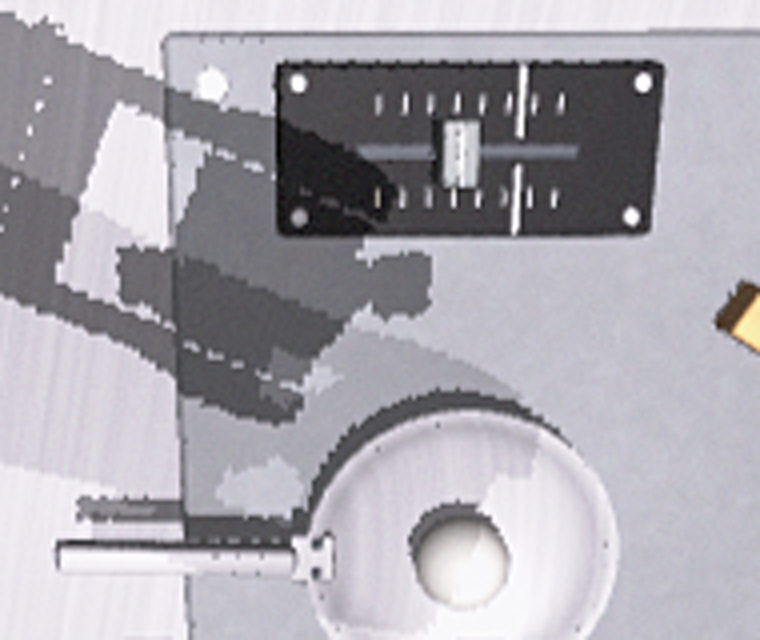

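View pics/w1d.png

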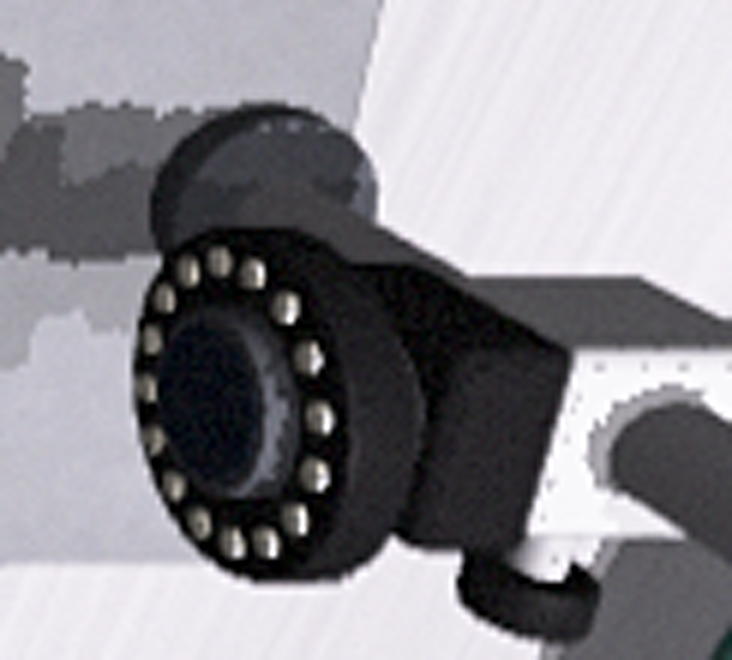

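Run:
```python
from h import *
crop("w2",140,0,200,210,3.5,"w2c");crop("w2",395,120,117,105,6,"w2d")
```

```text
(no output)
```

View pics/w2c.png

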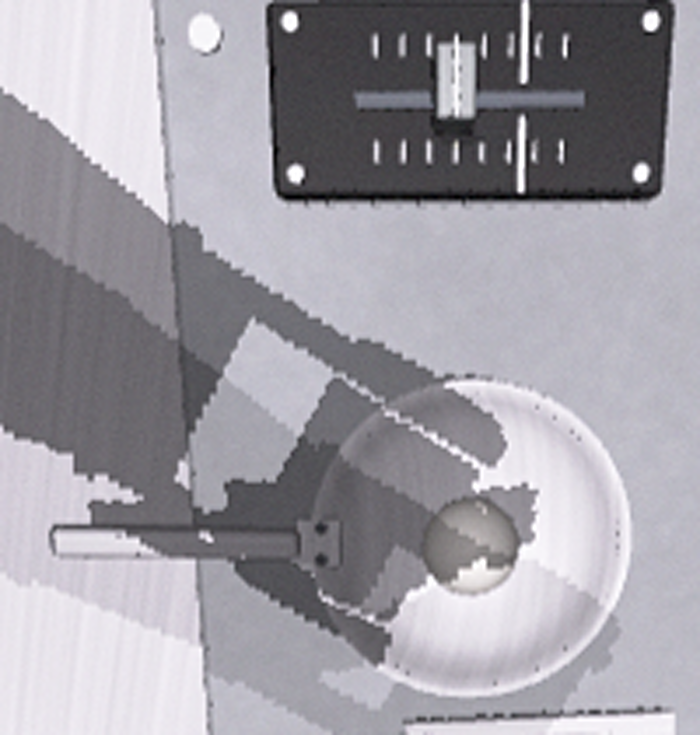

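View pics/w2d.png

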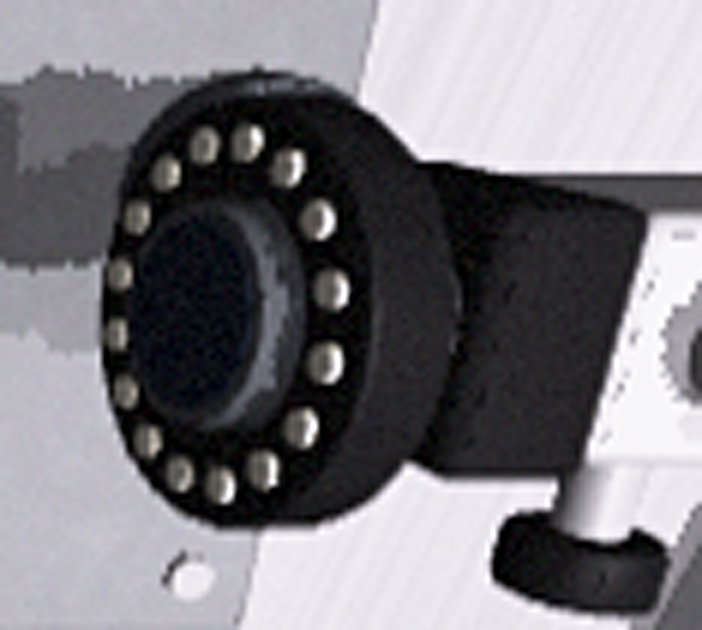

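```bash
cat > m.py <<'E'
from h import *
_,K1,T1=load("w1");_,K2,T2=load("w2")
C1=lambda x,y:(x/4+180-.375,y/4+70-.375); D1=lambda x,y:(x/6+390-.417,y/6+170-.417)
C2=lambda x,y:(x/3.5+140-.357,y/3.5-.357); D2=lambda x,y:(x/6+395-.417,y/6+120-.417)
a=[(220,261),(253,274),(286,308),(310,357),(320,418),(316,475),(295,519),(265,542),(232,541),(200,521),(173,486),(153,439),(147,388),(151,338),(164,298),(188,271)]
b=[(247,142),(289,167),(319,219),(332,289),(325,362),(301,427),(263,469),(219,486),(180,473),(148,440),(125,391),(117,333),(119,273),(137,217),(167,173),(204,146)]
for k in(-2,-1,0,1):
    R=[tri([(K1,T1,D1(*a[i])),(K2,T2,D2(*b[(i+k)%16]))]) for i in range(16)]
    X=np.array([r[0] for r in R]);c=X.mean(0);U,S,V=np.linalg.svd(X-c)
    print(k,"lensring",c.round(4),"err",np.mean([r[1] for r in R]).round(5),"n",V[2].round(3),"rad",np.linalg.norm(X-c,axis=1).round(4).min(),np.linalg.norm(X-c,axis=1).max().round(4), "yaw",np.degrees(np.arctan2(V[2][1],V[2][0])).round(2))
P={}
for n,p,q in [("s-+",(298,83),(290,21)),("s++",(642,83),(651,20)),("s+-",(631,217),(641,172)),("s--",(299,217),(295,174)),
 ("LLup",(523,65),(525,2)),("LLdn",(515,234),(521,192)),("cap_up",(461,121),(457,43)),("capdn",(458,187),(455,117)),
 ("ball",(463,561),(472,545)),("hend_top",(57,540),(50,529)),("hend_bot",(57,572),(51,557)),("hroot_top",(297,538),(297,528)),("hroot_bot",(296,573),(297,557)),("rimR",(620,550),(631,537)),("basescrew",(212,84),(205,33))]:
    x,e=tri([(K1,T1,C1(*p)),(K2,T2,C2(*q))]);P[n]=x;print(n,x.round(4),np.round(e,4), "z-fixed w1/w2:",)
m=sum(P[k] for k in("s-+","s++","s+-","s--"))/4
d=P["s++"]+P["s+-"]-P["s-+"]-P["s--"];yaw=np.arctan2(d[1],d[0]);print("panel mid",m.round(4),"yaw",np.degrees(yaw))
d=P["s++"]+P["s-+"]-P["s+-"]-P["s--"];print(np.degrees(np.arctan2(-d[0],d[1])))
d=P["LLup"]-P["LLdn"];print("LL",np.degrees(np.arctan2(-d[0],d[1])))
d=P["hroot_top"]+P["hroot_bot"]-P["hend_top"]-P["hend_bot"];print("handle yaw",np.degrees(np.arctan2(d[1],d[0])))
print("rim center at z=.051:",atz(K2,T2,C2(471.5,536),.051))
E
python3 m.py
```

```text
-2 lensring [ 0.7098 -0.0934  0.1398] err 0.00212 n [-0.882 -0.326 -0.341] rad 0.0334 0.0961 yaw -159.73
-1 lensring [ 0.7064 -0.0915  0.1464] err 8e-05 n [0.975 0.224 0.001] rad 0.0304 0.0325 yaw 12.95
0 lensring [ 0.707  -0.0909  0.1477] err 0.00206 n [-0.473 -0.385 -0.792] rad 0.0306 0.0452 yaw -140.88
1 lensring [ 0.7118 -0.0919  0.1433] err 0.00417 n [-0.69  -0.369 -0.623] rad 0.0309 0.1302 yaw -151.82
s-+ [0.435  0.0425 0.0342] [0.0001 0.0001] z-fixed w1/w2:
s++ [0.5634 0.071  0.0352] [0.0002 0.0002] z-fixed w1/w2:
s+- [0.5742 0.0223 0.0359] [0.0001 0.0001] z-fixed w1/w2:
s-- [ 0.4459 -0.0065  0.0337] [0.0002 0.0002] z-fixed w1/w2:
LLup [0.5175 0.0675 0.0326] [0.0001 0.0001] z-fixed w1/w2:
LLdn [0.5315 0.0059 0.0347] [0.0001 0.0001] z-fixed w1/w2:
cap_up [0.4965 0.0422 0.0596] [0.0003 0.0003] z-fixed w1/w2:
capdn [0.501  0.0195 0.0623] [0.0002 0.0002] z-fixed w1/w2:
ball [ 0.5436 -0.1283  0.0523] [0.0001 0.0001] z-fixed w1/w2:
hend_top [ 0.3731 -0.1597  0.0463] [0.0013 0.0013] z-fixed w1/w2:
hend_bot [ 0.3773 -0.1692  0.0559] [0.0005 0.0005] z-fixed w1/w2:
hroot_top [ 0.4726 -0.1379  0.0429] [0.0013 0.0013] z-fixed w1/w2:
hroot_bot [ 0.4752 -0.1473  0.057 ] [0.0005 0.0005] z-fixed w1/w2:
rimR [ 0.6085 -0.1115  0.046 ] [0.0006 0.0006] z-fixed w1/w2:
basescrew [0.4017 0.0351 0.0198] [0.0001 0.0001] z-fixed w1/w2:
panel mid [0.5046 0.0323 0.0348] yaw 12.58398263477223
12.50734301582561
LL 12.846848758700139
handle yaw 12.475973971687806
rim center at z=.051: [ 0.54268015 -0.12488545  0.051     ]
```

Measurements from the two wrist views:
- **Lens:** z ≈ 0.146, stand yaw ≈ 12.5°.
- **Cap:** (0.4987, 0.031), with the long line at (0.5243, 0.0367).
- **Pad:** about (0.541, -0.1285).
- **Ball:** (0.5436, -0.128, 0.052).

Fader first: I'll go above the cap, then down.

Emit:
arm_command:
  commands:
    - [[-0.005, 0.03, -0.02], 0, 0.04]
    - [[-0.01, 0.07, -0.05], 0, 0.04]
    - [[-0.016, 0.11, -0.08], 0, 0.04]
    - [[-0.02, 0.145, -0.12], 0, 0.04]
    - [[-0.0235, 0.166, -0.16], 0, 0.04]
    - [[-0.0235, 0.166, -0.2], 0, 0.04]
    - [[-0.0235, 0.166, -0.21], 0, 0.04]
    - [[-0.0235, 0.166, -0.21], 0, 0.04]
    - [[-0.0235, 0.166, -0.21], 0, 0.04]

```text
time_s: 3.45
tcp_pos: [0.5003, 0.0297, 0.1134]
eef_rot: [0.001, 0.627, 0.779, 0.001]
contact_force: [0.4, 0.3, 1.4]
width: 0.0399
```

Run:
```python
from h import *
from rig import *
d=snap("wrist","w3"); s=read_state(); print(s["time_s"],s["tcp_pos"])
crop("w3",80,100,350,284,2.2,"w3b")
```

```text
3.5 [0.50029349 0.02968492 0.11346655]
```

View pics/w3b.png

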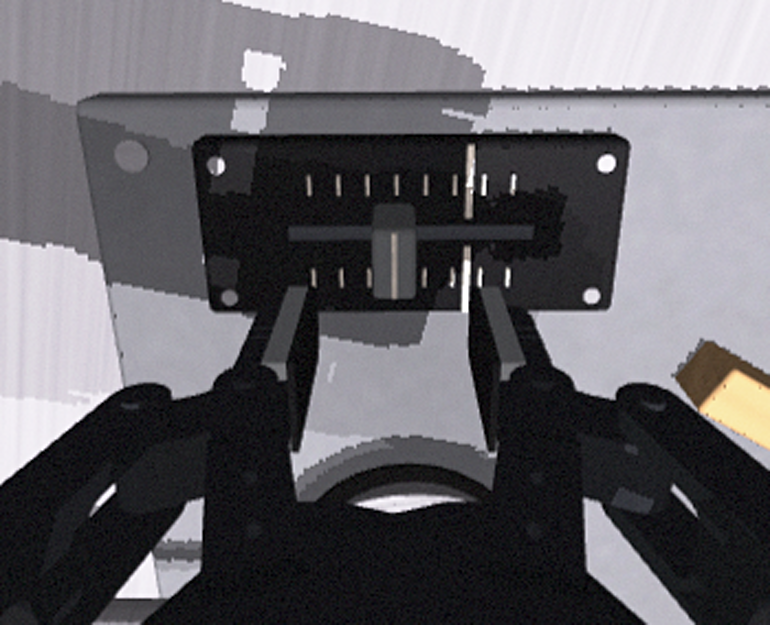

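The wrist view shows the cap's line at column 394, midway between the fingers (about 393), so the alignment is good. Next I descend and close.

Emit:
arm_command:
  commands:
    - [[-0.001, 0.001, -0.015], 0, 0.04]
    - [[-0.001, 0.001, -0.032], 0, 0.04]
    - [[-0.001, 0.001, -0.044], 0, 0.04]
    - [[-0.001, 0.001, -0.048], 0, 0.04]
    - [[-0.001, 0.001, -0.048], 0, 0.04]
    - [[-0.001, 0.001, -0.048], 0, 0.025]
    - [[-0.001, 0.001, -0.048], 0, 0.018]
    - [[-0.001, 0.001, -0.048], 0, 0.014]
    - [[-0.001, 0.001, -0.048], 0, 0.012]
    - [[-0.001, 0.001, -0.048], 0, 0.012]

```text
time_s: 4.5
tcp_pos: [0.4987, 0.031, 0.0639]
eef_rot: [0.001, 0.626, 0.78, 0.0]
contact_force: [0.5, 0.1, 6.3]
width: 0.0131
```

Emit:
arm_command:
  commands:
    - [[0, 0, 0.001], 0, 0.012]
    - [[0.004, 0.001, 0.001], 0, 0.012]
    - [[0.009, 0.002, 0.001], 0, 0.012]
    - [[0.014, 0.003, 0.001], 0, 0.012]
    - [[0.019, 0.0042, 0.001], 0, 0.012]
    - [[0.023, 0.0051, 0.001], 0, 0.012]
    - [[0.0257, 0.0057, 0.001], 0, 0.012]
    - [[0.0257, 0.0057, 0.001], 0, 0.012]
    - [[0.0257, 0.0057, 0.001], 0, 0.012]

```text
time_s: 5.4
tcp_pos: [0.5239, 0.0367, 0.064]
eef_rot: [0.0, 0.626, 0.78, 0.0]
contact_force: [2.2, -2.0, -5.9]
width: 0.0129
```

Run:
```python
from h import *
from rig import *
d=snap("wrist","w4"); s=read_state(); print(s["time_s"],s["tcp_pos"],s["contact_force"],s["width"])
crop("w4",80,100,350,284,2.2,"w4b")
```

```text
5.45 [0.52383957 0.03665808 0.06401639] [ 2.35727463 -2.05466557 -6.73506437] 0.013217892673024865
```

View pics/w4b.png

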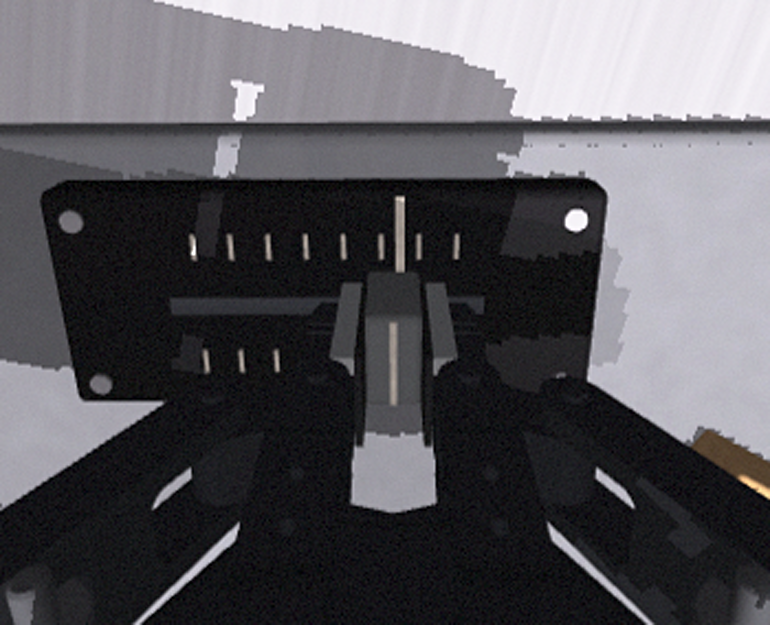

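Run:
```python
from h import *
_,K,T=load("w4")
C=lambda x,y:(x/2.2+80-.27,y/2.2+100-.27)
u=np.array([np.cos(np.radians(12.55)),np.sin(np.radians(12.55))])
for n,p,z in [("LLt",(400.5,197),.034),("LLb",(400,270),.034),("capt",(393,322),.062),("capb",(393,404),.062),("tick_l",(381,247),.034),("tick_r",(419,247),.034),("s",(71,222),.034),("s",(577,220),.034)]:
    X=atz(K,T,C(*p),z); print(n,X.round(4),"along",(X[:2]@u).round(4))
im=load("w4")[0][180:290,200:320,::-1]; im=np.clip(im.astype(float)*1.8,0,255).astype(np.uint8);cv2.imwrite("pics/w4z.png",cv2.resize(im,None,fx=6,fy=5,interpolation=cv2.INTER_CUBIC))
```

```text
LLt [0.5178 0.0674 0.034 ] along 0.5201
LLb [0.5222 0.0472 0.034 ] along 0.52
capt [0.5203 0.0474 0.062 ] along 0.5181
capb [0.525 0.026 0.062] along 0.5181
tick_l [0.5158 0.0527 0.034 ] along 0.515
tick_r [0.5257 0.0549 0.034 ] along 0.525
s [0.4352 0.0422 0.034 ] along 0.434
s [0.5642 0.0712 0.034 ] along 0.5662
```

View pics/w4z.png

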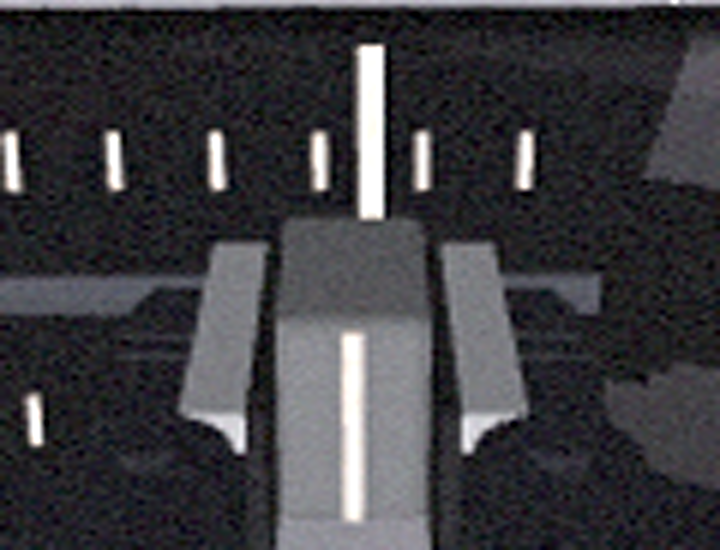

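The zoomed view shows the cap line about 1.9 mm short of the long line, which lies midway between its neighbouring ticks. I'll nudge it forward.

Emit:
arm_command:
  commands:
    - [[0.001, 0.0002, 0], 0, 0.012]
    - [[0.0019, 0.0004, 0], 0, 0.012]
    - [[0.0019, 0.0004, 0], 0, 0.012]
    - [[0.0019, 0.0004, 0], 0, 0.012]

```text
time_s: 5.85
tcp_pos: [0.5256, 0.037, 0.064]
eef_rot: [-0.0, 0.626, 0.779, -0.0]
contact_force: [-1.9, -3.4, -7.0]
width: 0.0128
```

Run:
```python
from h import *
from rig import *
d=snap("wrist","w5"); s=read_state(); print(s["time_s"],s["tcp_pos"],s["contact_force"],s["width"])
im=load("w5")[0][180:290,200:320,::-1]; im=np.clip(im.astype(float)*1.8,0,255).astype(np.uint8);cv2.imwrite("pics/w5z.png",cv2.resize(im,None,fx=6,fy=5,interpolation=cv2.INTER_CUBIC))
_,K,T=load("w5");g=load("w5")[0].astype(float).mean(2)
u=np.array([np.cos(np.radians(12.55)),np.sin(np.radians(12.55))])
for r,z in[(195,.034),(205,.034),(215,.034),(255,.062),(265,.062),(275,.062)]:
    row=g[r,250:270]; w=np.clip(row-0.6*row.max(),0,None); c=250+(w*np.arange(20)).sum()/w.sum()
    print(r,c.round(2),(atz(K,T,(c,r),z)[:2]@u).round(4))
```

```text
5.9 [0.52558445 0.03704273 0.06397953] [-0.52372368 -2.81467764 -7.73903938] 0.013242672506932684
195 258.44 0.5199
205 258.45 0.5199
215 258.56 0.52
255 258.34 0.5198
265 258.28 0.5198
275 258.42 0.5199
```

View pics/w5z.png

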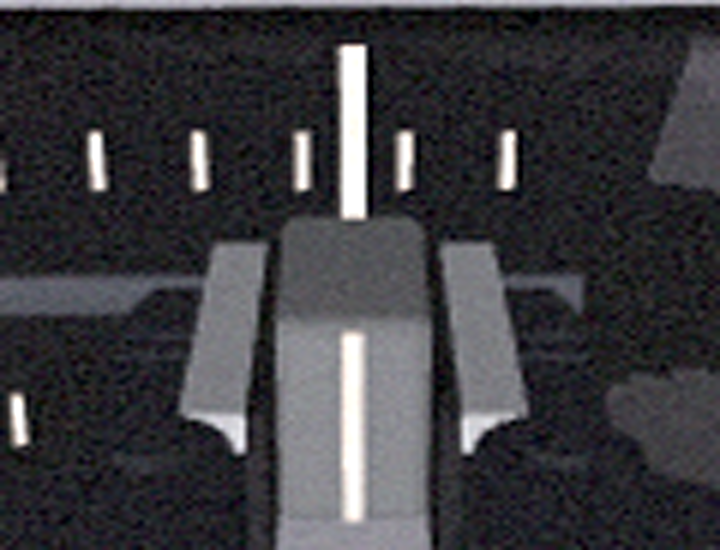

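The cap line and long line now coincide: columns 258.4 and 258.5, or 0.5198 and 0.5199 along the stand. Next I release and rise.

Emit:
arm_command:
  commands:
    - [[0, 0, 0], 0, 0.016]
    - [[0, 0, 0], 0, 0.022]
    - [[0, 0, 0], 0, 0.03]
    - [[0, 0, 0], 0, 0.036]
    - [[0, 0, 0], 0, 0.036]
    - [[0, 0, 0.015], 0, 0.036]
    - [[0, 0, 0.04], 0, 0.036]
    - [[0, 0, 0.08], 0, 0.036]
    - [[0, 0, 0.12], 0, 0.036]
    - [[0, 0, 0.16], 0, 0.036]

```text
time_s: 6.9
tcp_pos: [0.5255, 0.0371, 0.2258]
eef_rot: [-0.0, 0.626, 0.78, 0.0]
contact_force: [0.2, -0.1, -0.3]
width: 0.036
```

Run:
```python
from h import *
from rig import *
d=snap("wrist","w6"); s=read_state(); print(s["time_s"],s["tcp_pos"],s["contact_force"],s["width"])
crop("w6",130,80,260,180,3,"w6b")
```

```text
6.95 [0.52741382 0.03713271 0.23263388] [0.88449123 0.92790606 7.90772988] 0.03605080002585638
```

View pics/w6b.png

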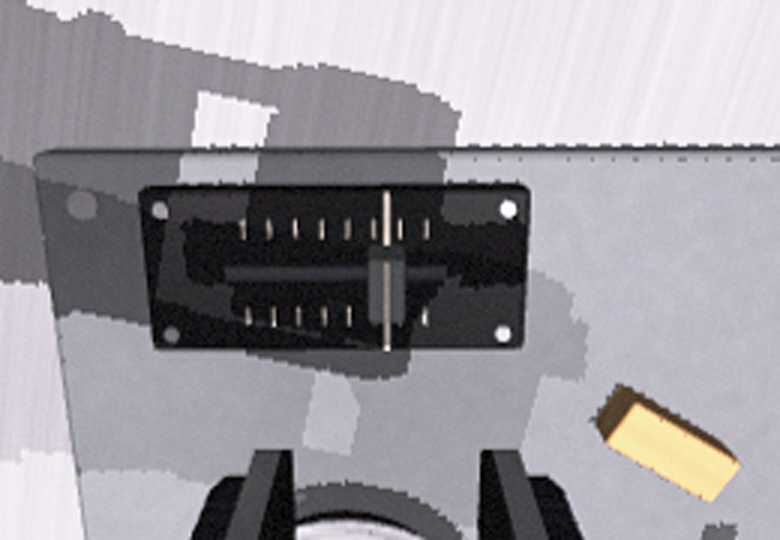

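The fader stays set: the cap's line and the long line are in one line at column 387 of the crop. Next I go to the dish handle, turning the jaws across it.

Emit:
arm_command:
  commands:
    - [[-0.005, -0.01, 0], -0.08, 0.04]
    - [[-0.015, -0.03, 0], -0.22, 0.04]
    - [[-0.025, -0.05, 0], -0.37, 0.04]
    - [[-0.035, -0.07, 0], -0.51, 0.04]
    - [[-0.045, -0.09, 0], -0.66, 0.04]
    - [[-0.055, -0.11, 0], -0.8, 0.04]
    - [[-0.065, -0.13, 0], -0.95, 0.04]
    - [[-0.075, -0.15, 0], -1.09, 0.04]
    - [[-0.085, -0.17, 0], -1.24, 0.04]
    - [[-0.096, -0.1895, 0], -1.38, 0.04]

```text
time_s: 7.95
tcp_pos: [0.4293, -0.1532, 0.224]
eef_rot: [0.0, 0.98, 0.2, 0.0]
contact_force: [-0.8, 0.1, -0.4]
width: 0.0402
```

Emit:
arm_command:
  commands:
    - [[0, 0, -0.02], -0.1, 0.04]
    - [[0, 0, -0.05], -0.18, 0.04]
    - [[0, 0, -0.07], -0.191, 0.04]
    - [[0, 0, -0.07], -0.191, 0.04]
    - [[0, 0, -0.07], -0.191, 0.04]
    - [[0, 0, -0.07], -0.191, 0.04]

```text
time_s: 8.55
tcp_pos: [0.4303, -0.1526, 0.1553]
eef_rot: [0.0, 0.994, 0.108, 0.001]
contact_force: [1.0, 0.1, -0.9]
width: 0.0401
```

Run:
```python
from h import *
from rig import *
d=snap("wrist","w7"); s=read_state(); print(s["time_s"],s["tcp_pos"],s["eef_rot"],s["contact_force"],s["width"],d["T"].round(3).tolist())
crop("w7",0,0,512,384,1.5,"w7b")
```

```text
8.6 [ 0.43023668 -0.15261053  0.15528656] [5.12233149e-04 9.94101903e-01 1.08445369e-01 8.63410869e-04] [ 0.35778917 -1.11358023  0.35477174] 0.0400565654815592 [[0.216, -0.927, -0.306, 0.508], [-0.976, -0.205, -0.068, -0.136], [0.001, 0.314, -0.949, 0.272], [0.0, 0.0, 0.0, 1.0]]
```

View pics/w7b.png

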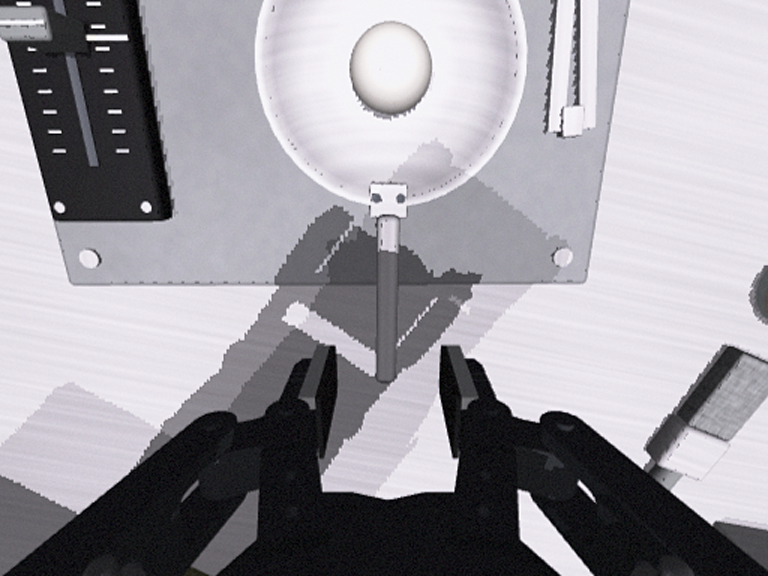

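Run:
```python
from h import *
im,K,T=load("w7")
crop("w7",160,0,200,270,2.2,"w7c")
C=lambda x,y:((x+.5)/1.5-.5,(y+.5)/1.5-.5)
A=atz(K,T,C(388,222),.059);B=atz(K,T,C(386,378),.059);print(A,B,np.degrees(np.arctan2(*(A-B)[1::-1])))
print("ball",atz(K,T,C(391,67),.052),"rim at widest",atz(K,T,C((257+527)/2,67),.051))
# refine handle edges by gradient
g=cv2.cvtColor(im,cv2.COLOR_RGB2GRAY).astype(int)
for r in (150,160,170,200,225,240): print(r,g[r,244:274].tolist())
```

```text
[ 0.47166934 -0.14381527  0.059     ] [ 0.38054211 -0.16275799  0.059     ] 11.742907975012182
ball [ 0.544107   -0.12927898  0.052     ] rim at widest [ 0.5443759  -0.12972347  0.051     ]
150 [156, 158, 157, 157, 160, 158, 70, 71, 156, 174, 106, 224, 211, 209, 210, 209, 216, 220, 220, 207, 181, 154, 117, 159, 159, 161, 159, 160, 159, 158]
160 [80, 79, 77, 78, 75, 80, 79, 81, 163, 177, 99, 220, 211, 210, 206, 209, 212, 218, 217, 199, 176, 136, 131, 161, 160, 156, 154, 158, 160, 160]
170 [79, 77, 80, 79, 77, 81, 77, 62, 90, 97, 100, 106, 98, 102, 99, 105, 103, 109, 106, 97, 88, 77, 79, 77, 79, 80, 85, 78, 79, 74]
200 [107, 103, 103, 102, 107, 108, 103, 68, 91, 96, 103, 103, 101, 104, 101, 103, 107, 109, 104, 93, 84, 91, 105, 107, 105, 103, 102, 101, 100, 101]
225 [111, 104, 108, 103, 107, 106, 85, 80, 92, 99, 107, 107, 103, 102, 103, 107, 107, 106, 99, 90, 84, 110, 150, 112, 219, 212, 98, 102, 101, 101]
240 [205, 204, 203, 203, 205, 206, 164, 75, 90, 103, 105, 110, 101, 102, 105, 109, 105, 103, 94, 82, 92, 104, 100, 97, 102, 103, 103, 101, 105, 101]
```

View pics/w7c.png

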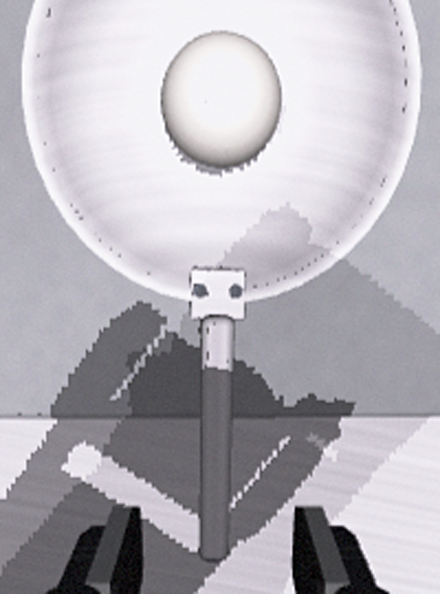

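The wrist view shows the ball (391,67) centred in the rim, and the handle lying midway between the fingers at column 387. Handle yaw is about 11.6°. I'll descend and grip.

Emit:
arm_command:
  commands:
    - [[0, 0, -0.015], -0.014, 0.04]
    - [[0, 0, -0.045], -0.014, 0.04]
    - [[0, 0, -0.07], -0.014, 0.04]
    - [[0, 0, -0.087], -0.014, 0.04]
    - [[0, 0, -0.096], -0.014, 0.04]
    - [[0, 0, -0.097], -0.014, 0.04]
    - [[0, 0, -0.097], -0.014, 0.04]

```text
time_s: 9.3
tcp_pos: [0.4302, -0.1526, 0.0579]
eef_rot: [0.0, 0.995, 0.101, 0.0]
contact_force: [-0.4, 0.4, 0.2]
width: 0.0397
```

Run:
```python
from h import *
from rig import *
d=snap("wrist","w8"); s=read_state(); print(s["time_s"],s["tcp_pos"],s["eef_rot"],s["contact_force"],s["width"])
crop("w8",0,0,512,384,1.5,"w8b")
```

```text
9.35 [ 0.43024002 -0.15263567  0.05808491] [3.69290441e-04 9.94856554e-01 1.01291055e-01 6.50266437e-04] [0.37149993 0.61974951 0.41127308] 0.03998297653065826
```

View pics/w8b.png

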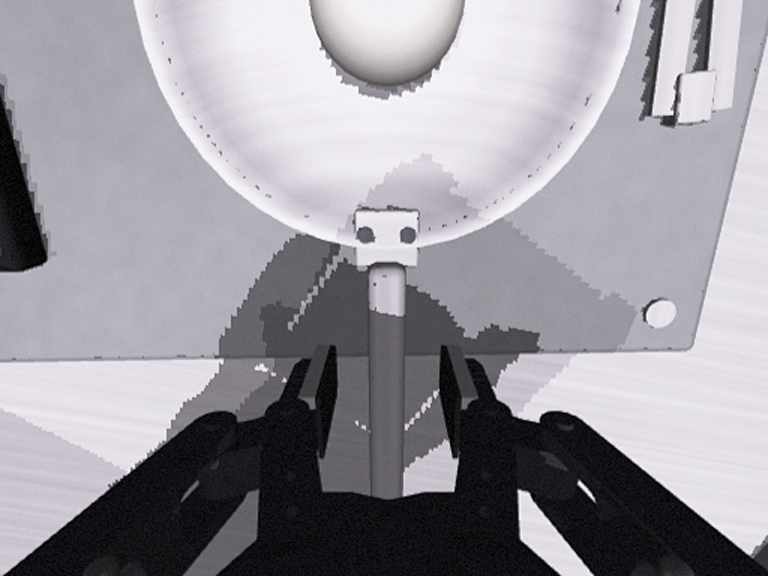

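The handle (columns 370–405) is square and midway between the pads (332 and 443). I'll close gently.

Emit:
arm_command:
  commands:
    - [[0, 0, 0], 0, 0.032]
    - [[0, 0, 0], 0, 0.025]
    - [[0, 0, 0], 0, 0.02]
    - [[0, 0, 0], 0, 0.016]
    - [[0, 0, 0], 0, 0.0135]
    - [[0, 0, 0], 0, 0.011]
    - [[0, 0, 0], 0, 0.008]
    - [[0, 0, 0], 0, 0.006]
    - [[0, 0, 0], 0, 0.006]
    - [[0, 0, 0], 0, 0.006]

```text
time_s: 10.35
tcp_pos: [0.4297, -0.1524, 0.0571]
eef_rot: [-0.0, 0.995, 0.101, -0.0]
contact_force: [-1.5, 0.3, 1.9]
width: 0.0107
```

Run:
```python
from h import *
from rig import *
d=snap("wrist","w9"); s=read_state(); print(s["time_s"],s["tcp_pos"],s["contact_force"],s["wrist_torque"],s["width"])
crop("w9",0,0,512,384,1.5,"w9b")
```

```text
10.4 [ 0.42969131 -0.15243731  0.05711467] [-1.11428205 -0.50312647  1.7881593 ] [-0.05323235  0.22745032  0.02410571] 0.010731572554465121
```

View pics/w9b.png

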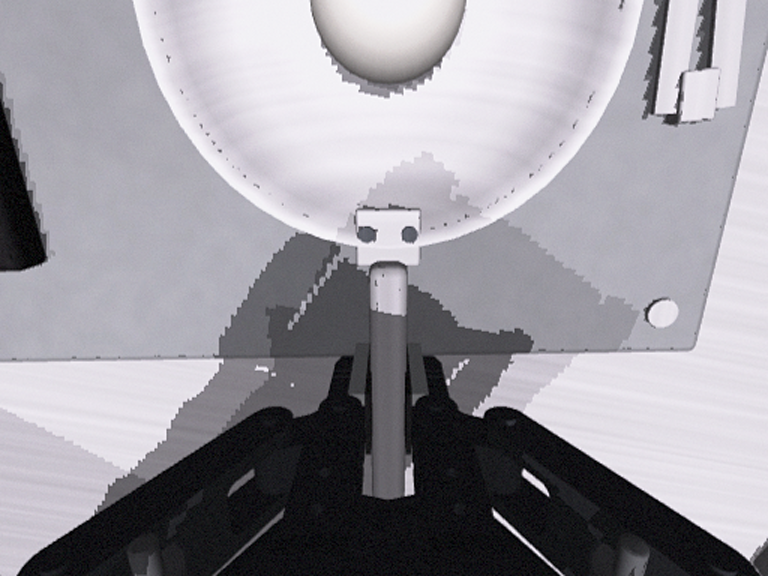

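Gripped with the dish undisturbed. I'll lift slowly and check the level.

Emit:
arm_command:
  commands:
    - [[0, 0, 0.001], 0, 0.006]
    - [[0, 0, 0.003], 0, 0.006]
    - [[0, 0, 0.006], 0, 0.006]
    - [[0, 0, 0.01], 0, 0.006]
    - [[0, 0, 0.014], 0, 0.006]
    - [[0, 0, 0.018], 0, 0.006]
    - [[0, 0, 0.021], 0, 0.006]
    - [[0, 0, 0.023], 0, 0.006]
    - [[0, 0, 0.024], 0, 0.006]
    - [[0, 0, 0.024], 0, 0.006]

```text
time_s: 11.4
tcp_pos: [0.4297, -0.1524, 0.0812]
eef_rot: [0.0, 0.995, 0.101, 0.0]
contact_force: [-0.7, 0.6, -1.8]
width: 0.0109
```

Run:
```python
from h import *
from rig import *
d=snap("wrist","w10"); s=read_state(); print(s["time_s"],s["tcp_pos"],s["eef_rot"],s["contact_force"],s["wrist_torque"],s["width"])
crop("w10",0,0,512,384,1.5,"w10b")
snap("scene","s10"); crop("s10",150,130,165,165,3.6,"s10b")
```

```text
11.45 [ 0.42968373 -0.1524403   0.08106175] [-2.66410216e-05  9.94865334e-01  1.01207538e-01 -3.89366781e-05] [-1.01095761  0.30770668 -3.17980171] [-0.0565537   0.17995695 -0.01842432] 0.010847138791865026
```

View pics/w10b.png

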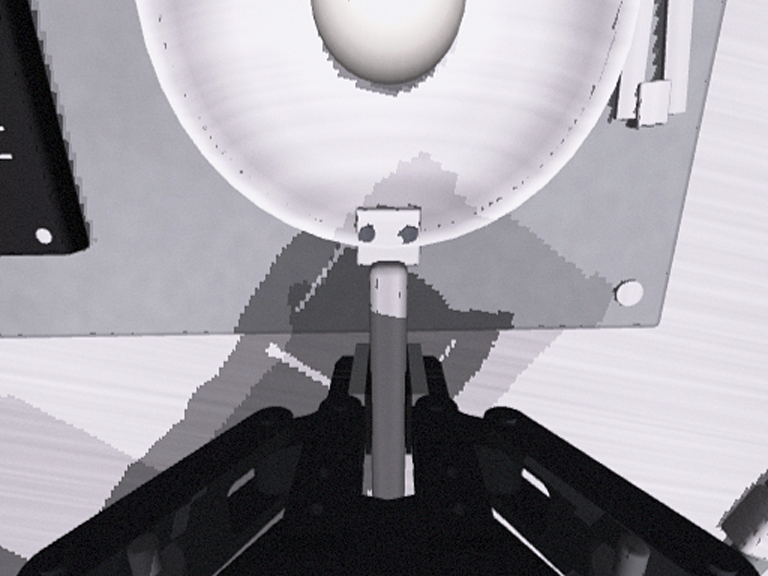

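View pics/s10b.png

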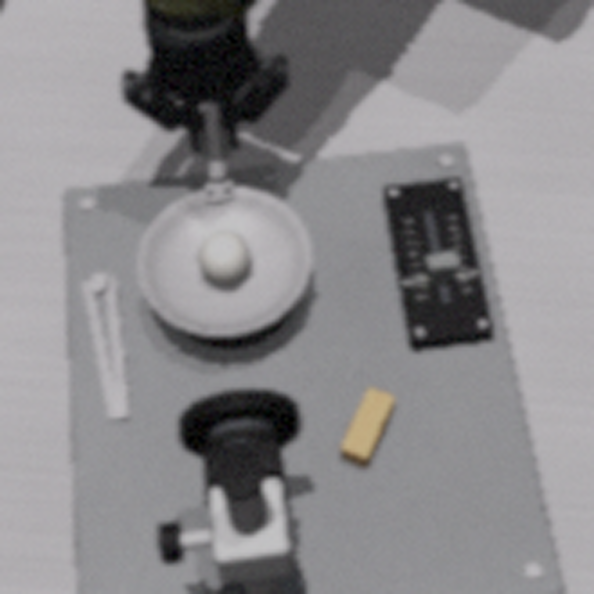

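The dish sits in the wrist view exactly as before the lift (no sag), and the scene view shows it clear of the pad with the ball still central. I'll lift on to lens height.

Emit:
arm_command:
  commands:
    - [[0, 0, 0.002], 0, 0.006]
    - [[0, 0, 0.007], 0, 0.006]
    - [[0, 0, 0.015], 0, 0.006]
    - [[0, 0, 0.025], 0, 0.006]
    - [[0, 0, 0.036], 0, 0.006]
    - [[0, 0, 0.047], 0, 0.006]
    - [[0, 0, 0.057], 0, 0.006]
    - [[0, 0, 0.064], 0, 0.006]
    - [[0, 0, 0.068], 0, 0.006]
    - [[0, 0, 0.07], 0, 0.006]

```text
time_s: 12.5
tcp_pos: [0.4297, -0.1525, 0.1514]
eef_rot: [0.0, 0.995, 0.101, 0.0]
contact_force: [-0.3, 0.2, -2.1]
width: 0.0109
```

Run:
```python
import numpy as np
D0=np.array([.5437,-.1287]);P=np.array([.541,-.1286]);t0=np.array([.4297,-.1525]);r=t0-D0
print(np.linalg.norm(r))
N=34;tot=1.587
prev=t0;pa=0
s=np.linspace(0,1,N+1);s=(s-np.sin(2*np.pi*s)/(2*np.pi))*0.45+s*0.55
k=0
# ramp ends softly
out=[]
for i in range(1,N+1):
    a=tot*s[i];R=np.array([[np.cos(a),-np.sin(a)],[np.sin(a),np.cos(a)]])
    t=D0+(P-D0)*s[i]+R@r; out.append((t,a))
for c in range(0,N,10):
    print([[[round(float(t[0]-prev[0]),4),round(float(t[1]-prev[1]),4),0],round(float(a-pa),3),0.006] for t,a in out[c:c+10]])
    if c+10<=N: prev,pa=out[c+9]
```

```text
0.11645788938496174
[[[0.0006, -0.0029, 0], 0.026, 0.006], [[0.0013, -0.0059, 0], 0.052, 0.006], [[0.0021, -0.0091, 0], 0.08, 0.006], [[0.0031, -0.0124, 0], 0.11, 0.006], [[0.0043, -0.016, 0], 0.143, 0.006], [[0.0057, -0.0198, 0], 0.178, 0.006], [[0.0074, -0.024, 0], 0.217, 0.006], [[0.0095, -0.0285, 0], 0.26, 0.006], [[0.012, -0.0333, 0], 0.307, 0.006], [[0.0149, -0.0384, 0], 0.357, 0.006]]
[[[0.0034, -0.0052, 0], 0.054, 0.006], [[0.0074, -0.0106, 0], 0.112, 0.006], [[0.0119, -0.016, 0], 0.173, 0.006], [[0.0169, -0.0213, 0], 0.236, 0.006], [[0.0224, -0.0264, 0], 0.302, 0.006], [[0.0284, -0.0313, 0], 0.368, 0.006], [[0.0347, -0.0357, 0], 0.436, 0.006], [[0.0414, -0.0398, 0], 0.504, 0.006], [[0.0482, -0.0433, 0], 0.57, 0.006], [[0.0551, -0.0463, 0], 0.636, 0.006]]
[[[0.0069, -0.0025, 0], 0.063, 0.006], [[0.0136, -0.0044, 0], 0.124, 0.006], [[0.02, -0.0058, 0], 0.182, 0.006], [[0.0262, -0.0069, 0], 0.236, 0.006], [[0.0319, -0.0075, 0], 0.287, 0.006], [[0.0373, -0.0078, 0], 0.333, 0.006], [[0.0422, -0.0079, 0], 0.376, 0.006], [[0.0467, -0.0078, 0], 0.415, 0.006], [[0.0508, -0.0076, 0], 0.451, 0.006], [[0.0545, -0.0072, 0], 0.484, 0.006]]
[[[0.0034, 0.0004, 0], 0.03, 0.006], [[0.0066, 0.0009, 0], 0.058, 0.006], [[0.0096, 0.0015, 0], 0.084, 0.006], [[0.0125, 0.0021, 0], 0.11, 0.006]]
```

Emit:
arm_command:
  commands:
    - [[0.0006, -0.0029, 0], 0.026, 0.006]
    - [[0.0013, -0.0059, 0], 0.052, 0.006]
    - [[0.0021, -0.0091, 0], 0.08, 0.006]
    - [[0.0031, -0.0124, 0], 0.11, 0.006]
    - [[0.0043, -0.016, 0], 0.143, 0.006]
    - [[0.0057, -0.0198, 0], 0.178, 0.006]
    - [[0.0074, -0.024, 0], 0.217, 0.006]
    - [[0.0095, -0.0285, 0], 0.26, 0.006]
    - [[0.012, -0.0333, 0], 0.307, 0.006]
    - [[0.0149, -0.0384, 0], 0.357, 0.006]

```text
time_s: 13.5
tcp_pos: [0.4445, -0.1909, 0.1507]
eef_rot: [-0.0, 0.961, 0.277, -0.0]
contact_force: [-0.5, 0.4, -2.3]
width: 0.011
```

Emit:
arm_command:
  commands:
    - [[0.0034, -0.0052, 0], 0.054, 0.006]
    - [[0.0074, -0.0106, 0], 0.112, 0.006]
    - [[0.0119, -0.016, 0], 0.173, 0.006]
    - [[0.0169, -0.0213, 0], 0.236, 0.006]
    - [[0.0224, -0.0264, 0], 0.302, 0.006]
    - [[0.0284, -0.0313, 0], 0.368, 0.006]
    - [[0.0347, -0.0357, 0], 0.436, 0.006]
    - [[0.0414, -0.0398, 0], 0.504, 0.006]
    - [[0.0482, -0.0433, 0], 0.57, 0.006]
    - [[0.0551, -0.0463, 0], 0.636, 0.006]

```text
time_s: 14.5
tcp_pos: [0.4999, -0.2373, 0.1507]
eef_rot: [-0.0, 0.826, 0.564, -0.0]
contact_force: [0.3, 0.7, -1.6]
width: 0.011
```

Emit:
arm_command:
  commands:
    - [[0.0069, -0.0025, 0], 0.063, 0.006]
    - [[0.0136, -0.0044, 0], 0.124, 0.006]
    - [[0.02, -0.0058, 0], 0.182, 0.006]
    - [[0.0262, -0.0069, 0], 0.236, 0.006]
    - [[0.0319, -0.0075, 0], 0.287, 0.006]
    - [[0.0373, -0.0078, 0], 0.333, 0.006]
    - [[0.0422, -0.0079, 0], 0.376, 0.006]
    - [[0.0467, -0.0078, 0], 0.415, 0.006]
    - [[0.0508, -0.0076, 0], 0.451, 0.006]
    - [[0.0545, -0.0072, 0], 0.484, 0.006]

```text
time_s: 15.5
tcp_pos: [0.5543, -0.2443, 0.1506]
eef_rot: [-0.0, 0.667, 0.745, -0.0]
contact_force: [-0.6, 1.0, -2.7]
width: 0.0111
```

Emit:
arm_command:
  commands:
    - [[0.0034, 0.0004, 0], 0.03, 0.006]
    - [[0.0066, 0.0009, 0], 0.058, 0.006]
    - [[0.0096, 0.0015, 0], 0.084, 0.006]
    - [[0.0125, 0.0021, 0], 0.11, 0.006]
    - [[0.0125, 0.0021, 0], 0.11, 0.006]
    - [[0.0125, 0.0021, 0], 0.11, 0.006]
    - [[0.0125, 0.0021, 0], 0.11, 0.006]
    - [[0.0125, 0.0021, 0], 0.11, 0.006]

```text
time_s: 16.3
tcp_pos: [0.5667, -0.2423, 0.1512]
eef_rot: [0.0, 0.626, 0.78, -0.0]
contact_force: [0.2, -0.3, -1.9]
width: 0.0111
```

Run:
```python
from h import *
from rig import *
d=snap("wrist","w11"); s=read_state(); print(s["time_s"],s["tcp_pos"],s["eef_rot"],s["contact_force"],s["wrist_torque"],s["width"])
q=s["eef_rot"];print(np.degrees(np.arctan2(2*q[2]**2-1,2*q[1]*q[2])))
crop("w11",0,0,512,384,1.5,"w11b")
snap("scene","s11"); crop("s11",150,130,165,165,3.6,"s11b")
snap("top","t11"); crop("t11",200,85,160,170,3.5,"t11b")
```

```text
16.35 [ 0.56665093 -0.24224726  0.15113688] [-1.09275960e-05  6.25690003e-01  7.80071804e-01  1.24949473e-05] [-0.40529883  0.281181   -1.69167866] [-0.23355817 -0.06542715  0.03425475] 0.011085881666592693
12.534300448058438
```

View pics/w11b.png

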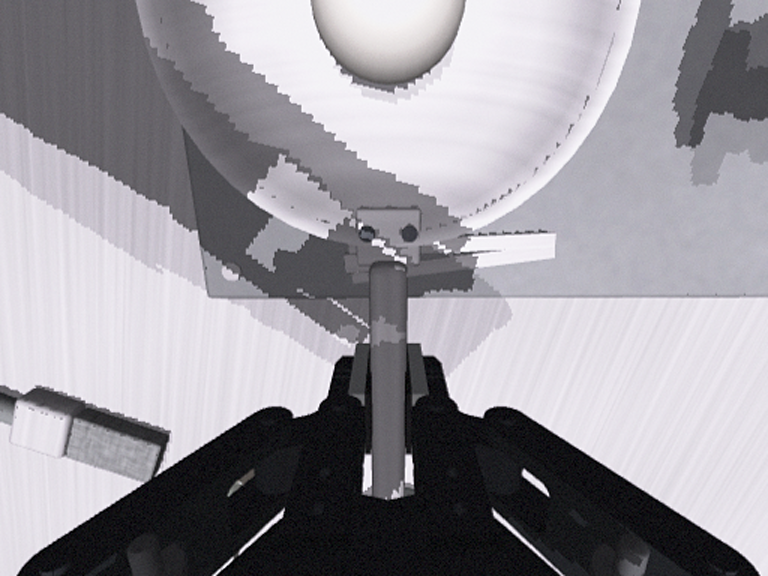

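View pics/s11b.png

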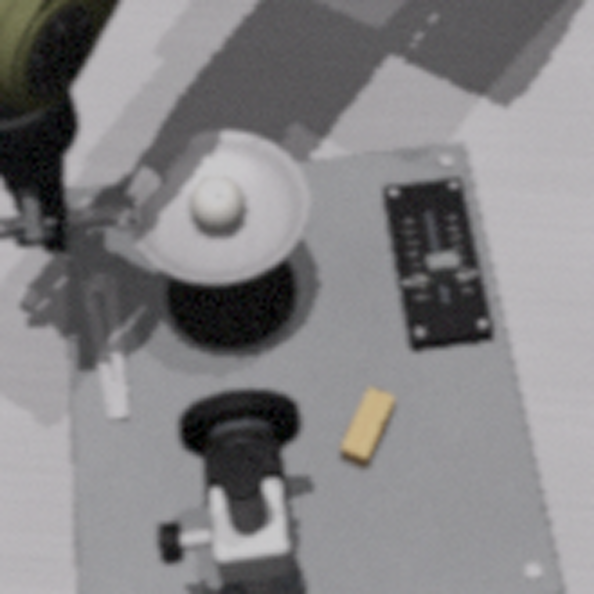

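View pics/t11b.png

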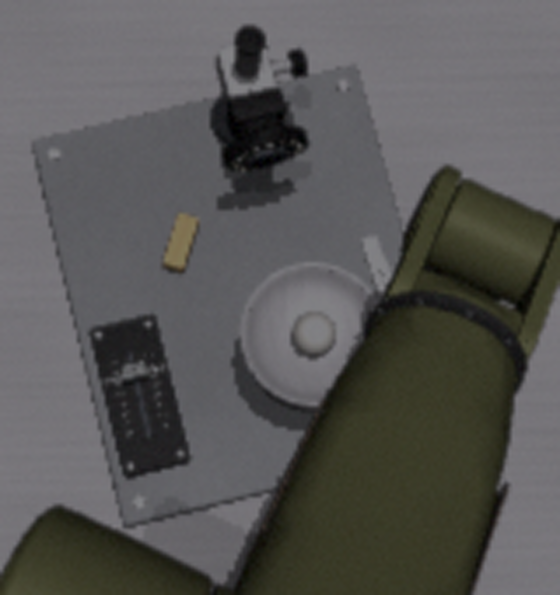

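The wrist view shows the dish and ball exactly as gripped, with the ball's lower edge at (388,82) before and after. The handle is across at jaw yaw 12.53°. I'll check the position and height by triangulating with the fixed cameras.

Run:
```python
from h import *
im,Kt,Tt=load("t11");_,Ks,Ts=load("s11")
im0,_,_=load("top0")
def cent(n,box,thr):
    im=load(n)[0][box[1]:box[3],box[0]:box[2]].astype(float)
    g=cv2.resize(im,None,fx=6,fy=6,interpolation=cv2.INTER_CUBIC).astype(np.uint8)
    return g
crop("s11",185,165,60,60,10,"zs11");crop("s0" if 0 else "scene0",185,180,60,60,10,"zs0");crop("t11",265,155,50,50,10,"zt11");crop("top0",262,160,50,50,10,"zt0")
a=np.hstack([cv2.resize(cv2.imread(f"pics/{n}.png"),(390,290)) for n in("zs0","zs11")]);b=np.hstack([cv2.resize(cv2.imread(f"pics/{n}.png"),(390,290)) for n in("zt0","zt11")]);cv2.imwrite("pics/zz.png",np.vstack([a,b]))
```

```text
(no output)
```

View pics/zz.png

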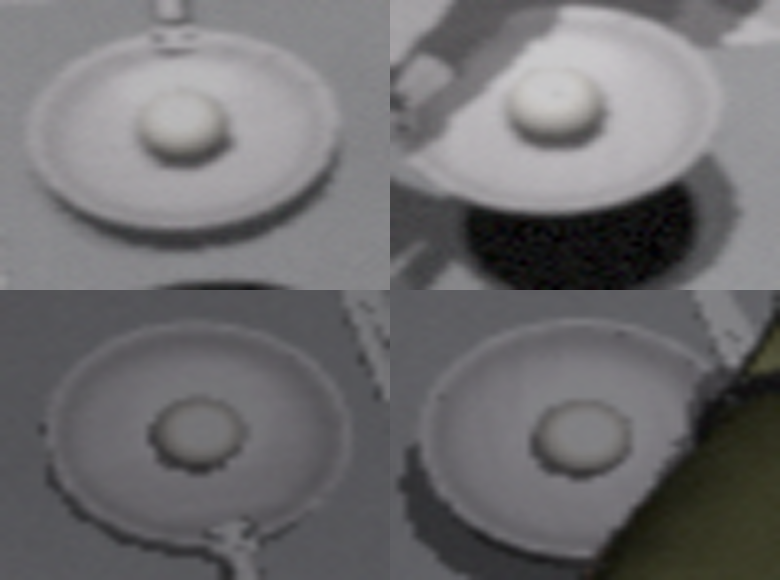

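Run:
```python
from h import *
_,Kt,Tt=load("t11");_,Ks,Ts=load("s11")
for s,t in [((213.0,206.07),(287.5,184.5)),((210.5,186.7),(289.7,180.3))]:
    print(tri([(Kt,Tt,t),(Ks,Ts,s)]))
# scene pad ellipse centre: crop s11b (3.6)
# expected pixels of ball at pad center P, z .146
for P in [(.541,-.1286,.146)]:
    print("top",proj(Kt,Tt,P),"scene",proj(Ks,Ts,P))
```

```text
(array([ 0.54504775, -0.12957852,  0.05245763]), [np.float64(0.0024044124260410335), np.float64(0.0024044124260409407)])
(array([ 0.54157207, -0.1284902 ,  0.14487528]), [np.float64(0.002387030910611862), np.float64(0.002387030910611961)])
top [289.02208782 180.51364751] scene [209.52329357 186.23436373]
```

Run:
```python
from h import *
exec(open("m.py").read().split("for k in")[0])
P=np.array([.541,-.1286]);u=np.array([np.cos(np.radians(12.5)),np.sin(np.radians(12.5))]);v=np.array([-u[1],u[0]])
from scipy.optimize import least_squares
def f(p,yawfree=False):
    r=[]
    for K,T,D,pts,off in((K1,T1,D1,a,0),(K2,T2,D2,b,1)):
        for i,q in enumerate(pts):
            th=p[3]-2*np.pi*(i+off*1)/16
            j=i
            th=p[3]-2*np.pi*((i+ (1 if off else 0)))/16
            X=np.r_[P+p[0]*u+(p[1]+p[4]*np.cos(th))*v, p[2]+p[4]*np.sin(th)]
            r+=list(proj(K,T,X)-D(*q))
    return np.array(r)
for s in (1,-1):
  best=None
  for t in np.linspace(0,6.2,16):
    g=lambda p:f(np.r_[p[:3],p[3],p[4]*1.0])
    q=least_squares(g,[.165,0,.14,t,.031*s])
    if best is None or q.cost<best.cost:best=q
  print(s,best.x,best.cost,np.abs(best.fun).max())
# lens glass ellipse centres
print("glass",tri([(K1,T1,D1(212,407)),(K2,T2,D2(196,313))]))
im=load("s11")[0];crop("s11",195,235,50,70,8,"ring")
```

```text
1 [1.69586166e-01 4.71255717e-04 1.46677386e-01 5.91467474e+00
 1.33261725e-02] 6286.817117524743 26.955150497871045
-1 [ 1.69586171e-01  4.71252493e-04  1.46677383e-01  2.77308239e+00
 -1.33261797e-02] 6286.8171175245125 26.95515217436366
glass (array([ 0.69948014, -0.09133752,  0.15211719]), [np.float64(2.186856240442008e-06), np.float64(2.186856240232502e-06)])
```

View pics/ring.png

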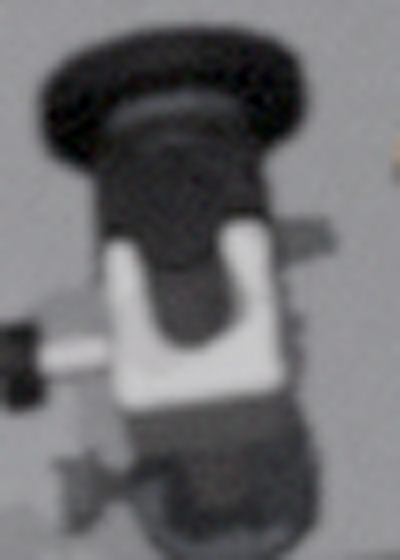

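Run:
```python
from h import *
exec(open("m.py").read().split("for k in")[0])
P=np.array([.541,-.1286]);u=np.array([np.cos(np.radians(12.5)),np.sin(np.radians(12.5))]);v=np.array([-u[1],u[0]])
from scipy.optimize import least_squares
def f(p,sg,views=3):
    r=[]
    for m,(K,T,D,pts,off) in enumerate(((K1,T1,D1,a,0),(K2,T2,D2,b,1))):
        if not views>>m&1: continue
        for i,q in enumerate(pts):
            th=p[3]+sg*2*np.pi*(i+off)/16
            X=np.r_[P+p[0]*u+(p[1]+p[4]*np.cos(th))*v, p[2]+p[4]*np.sin(th)]
            r+=list(proj(K,T,X)-D(*q))
    return np.array(r)
for views in(1,2,3):
  best=None
  for sg in(1,-1):
   for t in np.linspace(0,6.2,16):
    q=least_squares(f,[.165,0,.14,t,.031],args=(sg,views))
    if best is None or q.cost<best.cost:best=q
  J=best.jac;cov=np.linalg.inv(J.T@J)*2*best.cost/len(best.fun)
  print(views,best.x.round(4),"rms",np.sqrt(2*best.cost/len(best.fun)).round(3),"sd",np.sqrt(np.diag(cov)).round(5))
for rr in (.028,.03,.0305,.031,.032,.033,.034):
  out=[]
  for views in (1,2):
    best=None
    for t in np.linspace(0,6.2,16):
     for sg in(1,-1):
      q=least_squares(lambda p:f(np.r_[p,rr],sg,views),[.165,0,.14,t])
      if best is None or q.cost<best.cost:best=q
    out.append(best.x[[0,2]].round(4))
  print(rr,out)
```

```text
1 [ 7.1328 -5.4269 -9.9219  5.8937  0.9881] rms 0.122 sd [1.87254633e+04 1.45952338e+04 2.70756914e+04 1.56000000e-03
 2.57247888e+03]
2 [ 4.093  -1.6077 -5.8895  5.8919  0.6815] rms 0.124 sd [1.30370232e+04 5.34358422e+03 2.00561621e+04 1.29000000e-03
 2.15982413e+03]
3 [ 1.695e-01  5.000e-04  1.465e-01  2.751e+00 -3.150e-02] rms 0.124 sd [1.4e-04 8.0e-05 2.1e-04 1.0e-03 4.0e-05]
0.028 [array([0.144 , 0.1834]), array([0.1483, 0.179 ])]
0.03 [array([0.1586, 0.1623]), array([0.1604, 0.1604])]
0.0305 [array([0.1622, 0.157 ]), array([0.1634, 0.1558])]
0.031 [array([0.1658, 0.1518]), array([0.1664, 0.1511])]
0.032 [array([0.1731, 0.1413]), array([0.1725, 0.1419])]
0.033 [array([0.1804, 0.1307]), array([0.1785, 0.1326])]
0.034 [array([0.1877, 0.1202]), array([0.1846, 0.1233])]
```

Run:
```python
from h import *
exec(open("m.py").read().split("for k in")[0])
P=np.array([.541,-.1286]);u=np.array([np.cos(np.radians(12.5)),np.sin(np.radians(12.5))]);v=np.array([-u[1],u[0]])
ims=[]
for n,K,T,inv,box,tr in (("w1",K1,T1,0,(390,170,122,110),"w1d"),("w2",K2,T2,0,(395,120,117,105),"w2d")):
    im=np.clip(cv2.imread(f"pics/{tr}.png").astype(float)*2.5,0,255).astype(np.uint8)
    for xs,r,col in((.165,.0175,(0,0,255)),(.1695,.04,(0,255,0)),(.1695,.0315,(255,255,0)),(.162,.0175,(255,0,255))):
        pts=[]
        for th in np.linspace(0,6.283,60):
            X=np.r_[P+xs*u+r*np.cos(th)*v,.1465+r*np.sin(th)]
            p=proj(K,T,X);pts.append(((p[0]-box[0]+.5)*6,(p[1]-box[1]+.5)*6))
        cv2.polylines(im,[np.int32(pts)],True,col,1)
    ims.append(cv2.resize(im,(400,370)))
cv2.imwrite("pics/rings.png",np.hstack(ims))
```

```text
(no output)
```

View pics/rings.png

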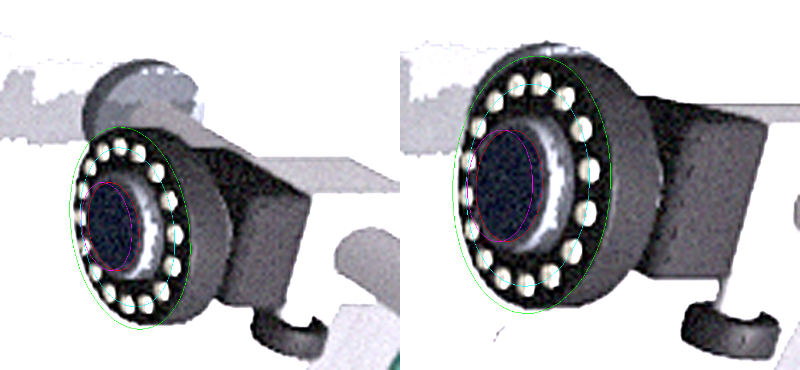

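The lens model overlays well in both views: 35 mm glass at x_s 0.165, z 0.1465. The ball is at about 0.146, and the fixed cameras put it at (0.5416, -0.1285) against the pad at (0.541, -0.1286). I'll hold briefly, confirm it is still, and hand in.

Emit:
arm_command:
  commands:
    - [[0, 0, 0], 0, 0.006]
    - [[0, 0, 0], 0, 0.006]
    - [[0, 0, 0], 0, 0.006]
    - [[0, 0, 0], 0, 0.006]
    - [[0, 0, 0], 0, 0.006]

```text
time_s: 16.95
tcp_pos: [0.5667, -0.2423, 0.1511]
eef_rot: [-0.0, 0.626, 0.78, -0.0]
contact_force: [-0.3, -0.3, -2.2]
width: 0.011
```

Run:
```python
from h import *
from rig import *
d=snap("wrist","w12"); s=read_state(); print(s["time_s"],s["tcp_pos"],s["eef_rot"].round(4),s["contact_force"].round(2),s["width"],abs(s["joint_vel"]).max())
print("diff ball region",np.abs(load("w12")[0][0:60,200:320].astype(int)-load("w11")[0][0:60,200:320].astype(int)).mean())
print(finish_job())
```

```text
17.0 [ 0.56670696 -0.24223729  0.15109242] [-0.      0.6256  0.7801 -0.    ] [-0.2   0.65 -2.45] 0.011330628202625575 0.0018933846903130686
diff ball region 1.4669907407407408
the job is handed in; nothing more can be done
None
```

I handed the job in at 17.0 s, with the dish held in the gripper above its pad and the ball in its middle. No verdict was reported.

**What I did**
- **Fader:** I gripped the cap and slid it forward. A check showed it about 1.9 mm short of the long line, so I nudged it on and let go.
- **Dish:** I gripped it by its handle and lifted it 94 mm straight up. Only then did I give it the anticlockwise quarter turn about its own middle. I kept holding it there.

**What the last checks showed**
- **Fader:** the cap's line lies over the long line, 0.1 mm apart while gripped, and the two were still in line after release.
- **Height:** the ball is at 146 mm by the measured lift, against 146.5 mm for the lens. The fixed cameras gave 145 mm.
- **Position:** the ball is within about 1 mm of the pad's axis, measured with the fixed cameras against my fit of the stand.
- **Handle:** the jaws stand at 12.53°, against about 12.5° for the stand, so the handle is square across the view.
- **Level and still:** the tool is vertical, nothing had moved in the wrist view since the grip, and the ball was central.
- **Other things:** the last scene picture shows the forceps and gnaw block where they were. I did not measure them.

**What disagreed**
- The fixed-camera measurements of the same point differ by about 2.4 mm between the two rays, so those figures are good to about 2 mm.
- One quick triangulation of the lens glass gave 152 mm. I rejected it because the full ring and 35 mm glass model at 146.5 mm matched both views.

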